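Unlock and level a laboratory balance

TASK

Get the laboratory balance ready: slide its red transport lock fully home to the unlocked end stop, at the green mark. Then take the black levelling knob, press it down so that the sprung deck sits on its levelling foot, and after that turn it clockwise until the bubble sits between the two black lines. The job finishes while you are still holding the knob pressed down with the bubble centred, without letting go; never press with brute force, and leave the bottle, jar and beaker standing where they are.

Things in the scene. Friction and masses are not known exactly. Their poses are not given: they have to be found in the camera images.
- balance: The balance's fixed lower frame, 240 mm (its x) by 320 mm (its y), at another place and yaw each time. Origin: centre of its underside on the bench; z up. Its -x side, a blue ledge (top 30 mm above the bench) that carries the lock, is turned towards the robot; the knob stands near its +y end.
- deck: Pale deck over the frame, top about 60 mm above the bench, hinged at the frame's -y end along the frame's x (pin on two ears, 89 mm high); springs hold its +y (knob) end 8 mm high. Origin on the hinge pin, axes as the frame's when level. On it, in frame coordinates: steel pan, radius 55 mm, at x 0, y -40, top 71 mm high; spirit level, 145 mm along y, at x 90, y -40, top 88 mm high; knob at x 20, y 100.
- lock_top (a point): Centre of the top face of the red grip of the transport lock. The grip is 26 mm (frame x) by 20 mm (frame y) and 40 mm tall, standing on the blue ledge; pinch it along the frame's y, or push it. Axes parallel to the frame's. It slides along the frame's -y.
- lock (a joint): Transport lock travel in m: 0 locked, starts at 0 to 0.015, 0.060 = end stop (unlocked, at the green mark). Grows towards the frame's -y (away from the knob). Friction about 2 N; it stays where it is left. Until beyond about 0.045 its steel tongue blocks the deck from being pressed down.
- knob: Black levelling knob on the deck: disc of radius 22 mm, 8 mm thick, with an upright grip bar along the knob's own x, 42 mm long, 14 mm thick, top 38 mm above the origin. Origin on the turning axis under the disc; z up. Turns with about 0.09 N m, clockwise from above by 0.5 to 1.3 rad as needed (over 2 rad possible). Nothing else stands on the deck within 60 mm of its axis.
- knob_grip (a point): Point on the knob's axis, 30 mm above its origin and 8 mm below the top of its bar, where the bar is gripped; x along the bar. Pressing takes the deck's knob end down: the springs take 4 to 7 N, and after 10 to 13 mm the foot lands on its hard pad and takes all further force (about 13 to 20 N in all is right). Foot seated, the knob rises 3.6 mm per rad clockwise: the hand must rise with it.
- foot: Levelling foot, a steel screw with a round end of radius 9 mm, under the deck on the knob's axis; turning the knob clockwise lengthens it. Origin at its lower tip.
- pad: Steel pad, 36 mm square, 4 mm thick, fixed on the frame under the foot; origin at the centre of its underside, 20 mm above the bench. The foot is seated when it pushes on this pad with 2 N or more; it is damaged above 45 N.
- bubble (a joint): Place in m of the pale bubble (22 mm long) in the green vial: 0 = midway between the two black lines (at +-16 mm), positive towards the knob end, which is then too high. Starts at +0.048 (deck sprung up); foot first pressed on its pad: -0.010 to -0.027; from there each rad clockwise moves it by +0.021. It lies between the lines within +-0.005.
- violet_bottle: Bystander: closed violet bottle, radius 30 mm, 125 mm tall, origin at the centre of its underside.
- white_jar: Bystander: white jar with a cap, radius 32 mm, 70 mm tall, origin at the centre of its underside.
- beaker: Bystander: empty glass beaker, radius 35 mm, 90 mm tall, origin at the centre of its underside.

How it is judged (in metres and radians):
On the way, in this order (a step that is already met when the one before it is completed fails the run):
1. the transport lock is at its unlocked end stop (value of joint lock above 0.056 m), for 0.2 s.
2. the knob is pressed and the foot seated before it is levelled (bubble still more than 6 mm short of centre) (contact force between foot and pad above 2 N and value of joint bubble below -0.006 m and contact force between the fingers and knob above 1 N), for 0.2 s.
At the end, for the whole second after the job is handed in: Lock at its end stop (within 4 mm), the bubble within 5 mm of centre, the foot seated on its pad with more than 2 N, and the fingers still holding the knob (over 1 N) (value of joint lock above 0.056 m and value of joint bubble between -0.005 and 0.005 m and contact force between foot and pad above 2 N and contact force between the fingers and knob above 1 N); the arm keeps its last pose, push and grip.
It fails at once if the foot is pressed with more than 45 N (contact force between foot and pad above 45 N).
It fails at once if the violet bottle is moved by more than 30 mm or tipped (distance of violet_bottle from where it was at the start of the episode above 0.03 m or angle between violet_bottle's own z axis and vertical above 0.3 rad).
It fails at once if the white jar is moved by more than 30 mm or tipped (distance of white_jar from where it was at the start of the episode above 0.03 m or angle between white_jar's own z axis and vertical above 0.3 rad).
It fails at once if the beaker is moved by more than 30 mm or tipped (distance of beaker from where it was at the start of the episode above 0.03 m or angle between beaker's own z axis and vertical above 0.3 rad).
It also fails if it takes over 45 s, if anything falls off the work surface, if the arm or the gripper's body presses on something with over 40 N, if the wrist force passes 120 N, or if a joint passes its speed limit or range.

ROBOT

A 6-joint arm with a two-finger parallel gripper is mounted at the origin on the work surface. World frame = base frame: x ahead of the robot, y to its left, z up, the work surface at z = 0. Lengths are in mm, angles in rad, forces in N, time in s.
With the tool pointing down it reaches from about 350 to 875 mm from the base axis. Payload 4.2 kg.
Tool frame: the origin (TCP) lies on the mounting face of the last link; the fingertips stand 173 mm ahead of it and the grasp point (between the pads) lies 155 mm ahead of it; z points along the fingers, y is the direction in which the jaws open and shut (so a half turn about z gives the same grasp; the last joint's range is limited). The gripper opens to 85 mm and grips with 20 to 120 N. Pads are 22 mm wide; open, the fingers measure 114 mm over their backs; the gripper's body (76 mm by 85 mm) begins 54 mm behind the grasp point. The pads swing forward as they close: fully open they stand 13 mm farther back than shut.
Start: joints at [1.566, 0.385, 0.008, 0, -1.194, -0.259], TCP at [162.937, 603.367, 404.712] pointing down, gripper open.
Joint ranges: [-3.14, 3.14], [-1.21, 2.06], [-1.07, 1.41], [-3.16, 2.05], [-2.99, -0.16], [-3.1, 3.1]. Speed limits (rad/s): [2.79, 2.79, 3.14, 3.14, 3.14, 3.14].

INTERFACE

Orientations are given as a unit quaternion [x, y, z, w].
In Python, from bench import arm gives the robot as it stands. The module is installed in compiled form; this text tells all that it offers.
- The arm moves only by the tool play_rows, never from a script. Its argument "moves" is a list of rows, each a list of 3 entries, a list of its own where there are three numbers: the shift along the world's x, y, z in units of 30 cm (1.0 is 30 cm), then the turn about the world's z in units of 30 degrees (1.0 is 30 degrees), then the gripper's target within -1 to 1 (shut at 1, half-way at 0, fully open at -1). In form: [[[x, y, z], turn, jaw], ...]. A call has 1 to 12 rows; each row is the pose to reach, as a shift and turn from the pose measured when the call began; what a row does not reach only later rows make up. A row lasts 1/8 s, in which the tool goes at most 62.5 mm and 10.7 degrees, less where a joint would pass 70% of its speed; a pose out of reach is approached as far as the arm can. A call with a number of a shift or a turn outside -1 to 1 is refused whole. A call with a gripper value outside its range is refused whole. The fingers move at their own pace and stop on an object; the grip force is fixed at half the most. Time passes only in rows, so rows that repeat a pose let the fingers close. It gives the time, the measured TCP pose, the force and the opening at its end, in the units of the state.
- arm.read_state(): the state, without advancing time (a new reading comes with each control period).
- arm.get_image(name): name is "side" or "top" or "wrist"; returns a dict with "pixels" (384x512x3 uint8, red, green, blue), "vfov" (degrees; the focal length in pixels is half the picture's height over the tangent of half this angle, whatever the lens; pixels are square), "cx", "cy" (the principal point, pixels), "xyz" and "rotation" of the camera in the world. Camera axes: x right, y up, looking along -z (the intrinsics and any distortion apply to the point x, -y, -z); pixel columns grow to the right and rows downward; lengths in mm; the calibration is good to about 2 mm. The wrist camera is an equidistant fisheye: a pixel r from the principal point sees the ray r / f radians off the axis. A picture is of the moment at which its call begins. There is no depth.
- arm.job_done(): hands the job in, once; it reports no verdict.
Trained networks look in a picture, given as the dict that the camera call returned (one of the last four; its "shot" number tells which), for a name from the list of things; names that differ only in an ending like _2 or _b are one class to them, and where a whole thing is asked for, a point or a joint stands for the part that bears it (a point fixed in the world has none). Each returns a list of dicts, best first, with "conf" (0 to 1); they miss things now and then, are a little off and sometimes report something else, mostly with a low value. They report only what shows in the picture. A call takes as long as a camera call.
- arm.look_for(name, picture): "centre" ([x, y, z] in mm, in world coordinates, good to about 4 mm: the middle of the surface that is visible of it).
The state is a dict: "clock": time; "joints": joint angles; "joint_vel": joint speeds; "joint_efforts": joint torques, N m; "position": TCP position; "ee_rot": TCP orientation; "contact_force": force on the tool from outside, world axes, zero at the start; "wrist_torque": the same for the moment, N m; "gripper_width": finger opening in mm.
Only numpy, scipy, OpenCV 4.12 (cv2) and the standard library are available. Lean on these libraries where they do the work, as an engineer would, in place of code of your own. Each camera call takes 0.05 s, during which the arm holds its last target.

## Working session

There is one attempt and no reset: what is moved stays moved. The work goes in short steps, Python scripts to look and compute and a tool call to move; the robot and the scene stay as the last step left them, time stands still between calls to the robot, and variables do not carry over. Pictures are saved under pics/ and viewed, and the job is handed in when it is done.

Besides the shell and the picture viewer there is one more tool, called in YAML: its name, and indented under it one key for each argument. play_rows: Moves the arm, as the interface text tells. Shifts and turns lie within -1 to 1; 1 stands for 30 cm of shift or 30 degrees of turn. Its arguments: {"type":"object","properties":{"moves":{"type":"array"}},"required":["moves"]}

```bash
mkdir -p pics
cat > h.py <<'E'
from bench import arm
import numpy as np, cv2
def snap(n,f):
    p=arm.get_image(n); cv2.imwrite('pics/'+f,cv2.cvtColor(p['pixels'],cv2.COLOR_RGB2BGR)); return p
E
python3 - <<'E'
from h import *
s=arm.read_state();print(s)
for n in('top','side'):
    p=snap(n,n+'0.png');print(n,p['vfov'],p['xyz'],p['rotation'],p['cx'],p['cy'])
    for k in ['balance','deck','lock_top','lock','knob','knob_grip','bubble','violet_bottle','white_jar','beaker']:
        r=arm.look_for(k,p);print(k,[(np.round(x['centre']),round(x['conf'],2)) for x in r[:2]])
E
```

```text
{'clock': 0.0, 'joints': array([ 1.56562142e+00,  3.85568375e-01,  6.59987187e-03, -4.96897299e-04,
       -1.19401892e+00, -2.58584479e-01]), 'joint_vel': array([-5.10455207e-05,  2.91351429e-04, -1.05119911e-03, -9.46522841e-04,
        1.04085843e-03,  8.27570160e-04]), 'joint_efforts': array([-4.81092920e-04, -3.92287624e+01,  1.88404083e+01,  4.18632209e+00,
       -4.59770745e-03,  4.38900244e-06]), 'position': array([162.86614805, 603.18635011, 403.60418638]), 'ee_rot': array([ 9.91303791e-01, -1.31588529e-01, -9.06299566e-05,  1.11594486e-03]), 'contact_force': array([ 0.30986832,  0.11805382, -0.69175229]), 'wrist_torque': array([-0.00436346, -0.04142716, -0.02079434]), 'gripper_width': 85.68180129526334}
top 53.637524926287114 [ 344.15688374    1.65900686 1202.25624116] [-0.06009126  0.05818938  0.70996789 -0.69924862] 251.98970713604928 187.83373159444514
balance [(array([586., -70.,  65.]), 0.57)]
deck [(array([619., -56.,  70.]), 0.71)]
lock_top [(array([510., -75.,  38.]), 0.49)]
lock [(array([517., -72.,  35.]), 0.57)]
knob [(array([589.,  33.,  85.]), 0.73)]
knob_grip [(array([593.,  32.,  93.]), 0.61)]
bubble [(array([518., -74.,  36.]), 0.21)]
violet_bottle [(array([461., 428.,  84.]), 0.71)]
white_jar [(array([ 655., -371.,   69.]), 0.73)]
beaker [(array([ 421., -391.,   47.]), 0.83)]
side 48.45966827206873 [ 499.83862902 1034.43186114  671.51944404] [-0.00912067  0.50756936  0.86057774 -0.04118394] 257.23358530653695 194.74413001586382
balance [(array([595.,  12.,  67.]), 0.6)]
deck [(array([619., -17.,  67.]), 0.56), (array([595.,  14.,  68.]), 0.52)]
lock_top [(array([509., -78.,  53.]), 0.68)]
lock []
knob [(array([593.,  43.,  93.]), 0.51)]
knob_grip [(array([589.,  42.,  89.]), 0.7)]
bubble []
violet_bottle [(array([465., 463.,  75.]), 0.7)]
white_jar [(array([ 654., -362.,   48.]), 0.88)]
beaker [(array([ 416., -360.,   65.]), 0.89)]
```

View pics/top0.png

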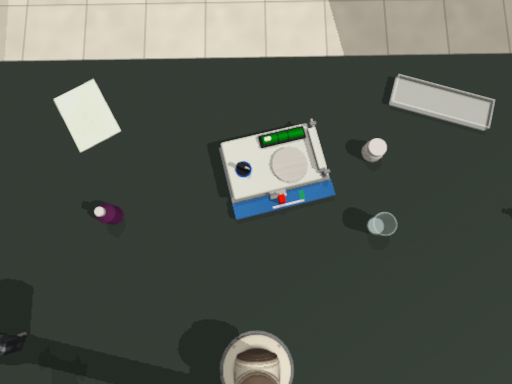

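View pics/side0.png

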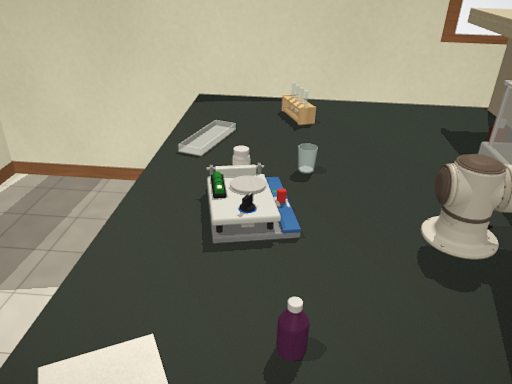

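Run:
```python
import cv2
a=cv2.imread('pics/top0.png')[50:310,200:420]
cv2.imwrite('pics/top0z.png',cv2.resize(a,None,fx=2.3,fy=2.3,interpolation=cv2.INTER_CUBIC))
```

```text
(no output)
```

View pics/top0z.png

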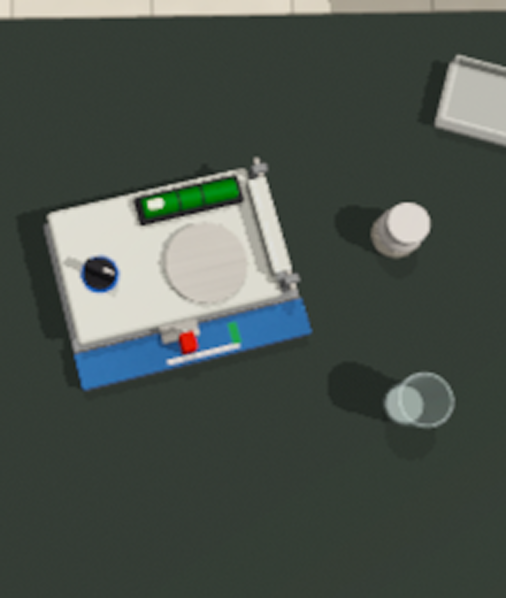

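play_rows:
  moves:
    - [[0.2,-0.2,0],0.3,-1]
    - [[0.4,-0.4,0],0.6,-1]
    - [[0.6,-0.6,0],0.9,-1]
    - [[0.8,-0.8,0],0.9,-1]
    - [[1,-1,0],0.9,-1]
    - [[1,-1,0],0.9,-1]

```text
clock: 1.85
position: [429.2, 336.6, 405.1]
ee_rot: [0.995, 0.104, 0.0, -0.0]
contact_force: [0.5, 0.9, 0.2]
gripper_width: 85.6
```

play_rows:
  moves:
    - [[0,-0.2,0],0,-1]
    - [[0,-0.4,0],0,-1]
    - [[0,-0.6,0],0,-1]
    - [[0,-0.8,0],0,-1]
    - [[0,-1,0],0,-1]
    - [[0,-1,0],0,-1]
    - [[0,-1,0],0,-1]

```text
clock: 2.72
position: [429.3, 36.5, 405.4]
ee_rot: [0.995, 0.103, 0.001, -0.0]
contact_force: [-0.4, 0.2, 0.1]
gripper_width: 85.2
```

Run:
```python
from h import *
s=arm.read_state();print(s['clock'],s['position'],s['ee_rot'],s['joints'],s['contact_force'])
for n in('wrist','side'):
    p=snap(n,n+'1.png');print(n,p['vfov'],p['xyz'],p['rotation'],p['cx'],p['cy'])
    for k in ['balance','deck','lock_top','lock','knob','knob_grip','bubble','pad']:
        r=arm.look_for(k,p);print(k,[(np.round(x['centre']),round(x['conf'],2)) for x in r[:2]])
```

```text
2.725 [429.28524545  36.4949291  405.40183319] [ 9.94642096e-01  1.03374298e-01  7.97303376e-04 -4.68062609e-04] [ 4.64699654e-01  4.60009042e-02 -4.34994685e-01 -3.52605956e-04
 -1.08797825e+00  1.31337879e+00] [-0.37555108  0.22074848  0.14911617]
wrist 65.70646984690485 [508.4304343   52.15897818 375.61302136] [-0.12186984  0.09971496 -0.62299679  0.76621125] 259.2258045140641 193.11240243092467
balance [(array([565., -51.,  64.]), 0.9)]
deck [(array([587., -59.,  69.]), 0.75), (array([511., -78.,  41.]), 0.44)]
lock_top []
lock [(array([510., -78.,  38.]), 0.86)]
knob [(array([587.,  35., 101.]), 0.9)]
knob_grip [(array([585.,  36.,  96.]), 0.77)]
bubble [(array([585.,  34.,  99.]), 0.35)]
pad []
side 48.45966827206873 [ 499.83862902 1034.43186114  671.51944404] [-0.00912067  0.50756936  0.86057774 -0.04118394] 257.23358530653695 194.74413001586382
balance [(array([596.,  11.,  69.]), 0.68)]
deck [(array([619., -20.,  68.]), 0.82)]
lock_top [(array([505., -76.,  53.]), 0.57)]
lock [(array([500., -73.,  52.]), 0.62), (array([596.,  13.,  67.]), 0.31)]
knob [(array([591.,  41.,  92.]), 0.71)]
knob_grip [(array([466., 463.,  74.]), 0.55), (array([591.,  43.,  92.]), 0.45)]
bubble []
pad []
```

View pics/wrist1.png

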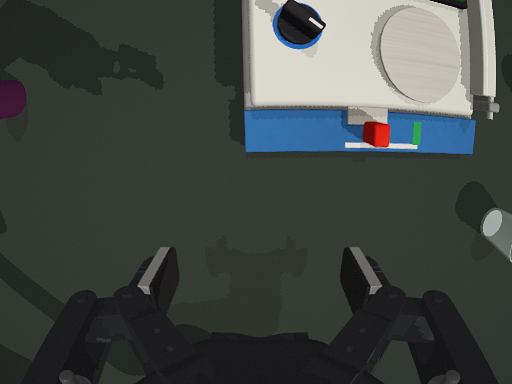

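```bash
cat >> h.py <<'E'
from scipy.spatial.transform import Rotation as Ro
def ray(p,u,v,fish):
    f=192/np.tan(np.radians(p['vfov']/2)); x=u-p['cx'];y=v-p['cy']
    if fish:
        r=np.hypot(x,y);t=r/f; d=np.array([np.sin(t)*x/r,-np.sin(t)*y/r,-np.cos(t)])
    else: d=np.array([x/f,-y/f,-1])
    return Ro.from_quat(p['rotation']).apply(d)
def onz(p,u,v,z,fish=True):
    d=ray(p,u,v,fish);o=np.array(p['xyz']);return o+d*(z-o[2])/d[2]
E
python3 - <<'E'
from h import *
a=cv2.imread('pics/wrist1.png')[0:170,230:512]
cv2.imwrite('pics/wrist1z.png',cv2.resize(a,None,fx=2.8,fy=2.8,interpolation=cv2.INTER_CUBIC))
p=dict(vfov=65.70646984690485,cx=259.2258,cy=193.1124,xyz=[508.4304343,52.15897818,375.61302136],rotation=[-0.12186984,0.09971496,-0.62299679,0.76621125])
for n,u,v,z in [('ledgeL',246,152,30),('ledgeR',473,153,30),('knobdisc',299,24,80),('locktop',376,130,70),('greenL',414,140,30),('greenR',421,140,30),('pan',420,55,71)]:
    print(n,onz(p,u,v,z).round(1))
L=onz(p,246,152,30);R=onz(p,473,153,30);print(L-R,np.linalg.norm(L-R),np.degrees(np.arctan2(-(L-R)[0],(L-R)[1])))
E
```

```text
ledgeL [444.4  55.1  30. ]
ledgeR [ 518.5 -256.    30. ]
knobdisc [592.   30.1  80. ]
locktop [506.3 -76.7  70. ]
greenL [ 508.1 -149.9   30. ]
greenR [ 510.9 -160.4   30. ]
pan [ 604.  -108.8   71. ]
[-74.15782953 311.10593796   0.        ] 319.82227613439915 13.407309066645105
```

View pics/wrist1z.png

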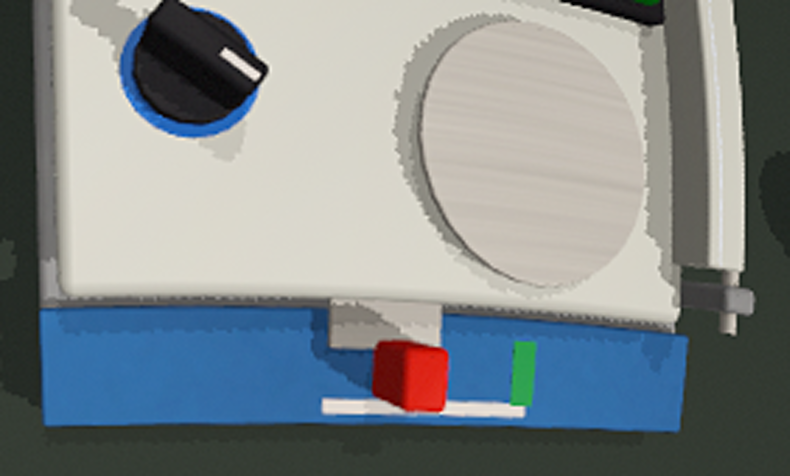

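Run:
```python
from h import *
p=dict(vfov=65.70646984690485,cx=259.2258,cy=193.1124,xyz=[508.4304343,52.15897818,375.61302136],rotation=[-0.12186984,0.09971496,-0.62299679,0.76621125])
ya=np.radians(13.4);O=np.array([598.2,-72.7])
def fr(w): d=w[:2]-O;return np.array([d[0]*np.cos(ya)+d[1]*np.sin(ya),-d[0]*np.sin(ya)+d[1]*np.cos(ya)])
def z(u,v): return 230+u/2.8,v/2.8
for n,u,v,h in [('topTL',410,347,70),('topTR',447,347,70),('topBR',446,411,70),('topBL',408,411,70),('sideBL',375,395,30),('sideTL',376,343,30),('green',524,374,30),('barA',255,68,105),('barB',170,3,105),('barC1',238,93,105),('barC2',268,68,105),('tongueL',330,345,30)]:
    w=onz(p,*z(u,v),h);print(n,w.round(1),fr(w).round(1))
```

```text
topTL [512.8 -75.4  70. ] [-83.7  17.2]
topTR [517.1 -90.8  70. ] [-83.1   1.2]
topBR [492.6 -97.7  70. ] [-108.6    0.2]
topBL [488.5 -81.5  70. ] [-108.8   16.9]
sideBL [488.9 -81.7  30. ] [-108.5   16.6]
sideTL [510.9 -76.1  30. ] [-85.7  17. ]
green [ 517.3 -152.    30. ] [-97.  -58.4]
barA [590.   12.4 105. ] [11.8 84.7]
barB [605.5  43.7 105. ] [ 34.  111.5]
barC1 [579.9  16.1 105. ] [ 2.8 90.6]
barC2 [591.3   8.2 105. ] [12.  80.3]
tongueL [504.8 -55.9  30. ] [-87.  38.]
```

play_rows:
  moves:
    - [[0.08,-0.14,0],0.05,-1]
    - [[0.16,-0.28,-0.1],0.05,-1]
    - [[0.239,-0.412,-0.25],0.05,-1]
    - [[0.239,-0.412,-0.4],0.05,-1]
    - [[0.239,-0.412,-0.5],0.05,-1]
    - [[0.239,-0.412,-0.6],0.05,-1]
    - [[0.239,-0.412,-0.641],0.05,-1]
    - [[0.239,-0.412,-0.641],0.05,-1]

```text
clock: 4.62
position: [501.0, -87.0, 212.5]
ee_rot: [0.993, 0.117, -0.0, -0.0]
contact_force: [-0.1, -0.6, 0.6]
gripper_width: 85.3
```

Run:
```python
from h import *
p=snap('wrist','w2.png');p=snap('side','s2.png')
```

```text
(no output)
```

View pics/w2.png

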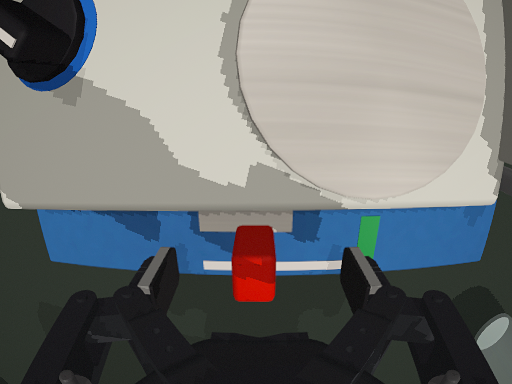

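play_rows:
  moves:
    - [[0,0,0],0,0]
    - [[0,0,0],0,1]
    - [[0,0,0],0,1]
    - [[0,0,0],0,1]
    - [[0,0,0],0,1]
    - [[0,0,0],0,1]

```text
clock: 5.48
position: [501.6, -86.9, 214.3]
ee_rot: [0.993, 0.117, 0.002, -0.0]
contact_force: [-1.5, 1.8, 6.1]
gripper_width: 19.2
```

play_rows:
  moves:
    - [[0.008,-0.032,0],0,1]
    - [[0.016,-0.065,0],0,1]
    - [[0.023,-0.097,0],0,1]
    - [[0.031,-0.13,0],0,1]
    - [[0.031,-0.13,0],0,1]

```text
clock: 6.1
position: [511.0, -127.1, 214.3]
ee_rot: [0.993, 0.116, 0.002, 0.0]
contact_force: [-1.5, -2.0, 3.7]
gripper_width: 19.0
```

play_rows:
  moves:
    - [[0.004,-0.016,0],0,1]
    - [[0.004,-0.016,0],0,1]

```text
clock: 6.35
position: [512.2, -131.9, 214.3]
ee_rot: [0.993, 0.116, 0.001, 0.0]
contact_force: [-1.5, 2.4, 3.9]
gripper_width: 19.2
```

play_rows:
  moves:
    - [[0.004,-0.016,0],0,1]
    - [[0.004,-0.016,0],0,1]

```text
clock: 6.6
position: [512.5, -133.3, 214.3]
ee_rot: [0.993, 0.116, 0.001, -0.003]
contact_force: [-6.4, 24.6, 11.7]
gripper_width: 19.1
```

play_rows:
  moves:
    - [[0.001,-0.004,0],0,1]
    - [[0.001,-0.004,0],0,1]

```text
clock: 6.85
position: [512.7, -133.3, 214.3]
ee_rot: [0.993, 0.116, 0.001, -0.004]
contact_force: [-3.6, 10.2, 6.5]
gripper_width: 18.9
```

Run:
```python
from h import *
p=snap('wrist','w3.png')
```

```text
(no output)
```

View pics/w3.png

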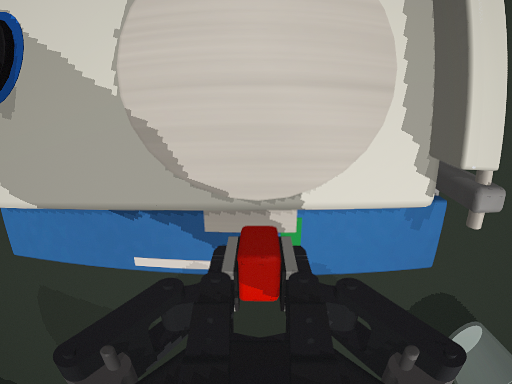

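play_rows:
  moves:
    - [[0,0,0],0,0]
    - [[0,0,0],0,-1]
    - [[0,0,0],0,-1]
    - [[0,0,0.1],0,-1]
    - [[0,0,0.25],0,-1]
    - [[0,0.12,0.39],0,-1]
    - [[0,0.28,0.39],0,-1]
    - [[0,0.42,0.39],0,-1]
    - [[0,0.48,0.39],0,-1]
    - [[0,0.48,0.39],0,-1]

```text
clock: 8.15
position: [512.7, 11.3, 331.1]
ee_rot: [0.993, 0.117, 0.0, -0.003]
contact_force: [0.1, -1.0, -0.2]
gripper_width: 85.6
```

Run:
```python
from h import *
s=arm.read_state();print(s['position'],s['joints'],s['contact_force'],s['wrist_torque'])
p=snap('wrist','w4.png');print(p['vfov'],p['xyz'],p['rotation'])
for k in ['lock_top','lock','knob','knob_grip']:
        r=arm.look_for(k,p);print(k,[(np.round(x['centre']),round(x['conf'],2)) for x in r[:2]])
import pickle;pickle.dump(p,open('w4.pkl','wb'))
```

```text
[512.71209045  11.30857795 331.11007922] [ 0.33725103  0.26480008 -0.36771155 -0.00812158 -0.93592908  1.47285029] [ 0.08452709 -0.96426381 -0.23580441] [-0.01654148  0.00914371 -0.04162385]
65.70646984690485 [591.32399081  29.29787272 301.34769541] [-0.12138667  0.10034838 -0.61207456  0.7749582 ]
lock_top [(array([ 520., -126.,   47.]), 0.8)]
lock [(array([ 523., -127.,   49.]), 0.65)]
knob [(array([592.,  30.,  81.]), 0.67)]
knob_grip [(array([591.,  31.,  78.]), 0.92), (array([684., -42.,  91.]), 0.74)]
```

View pics/w4.png

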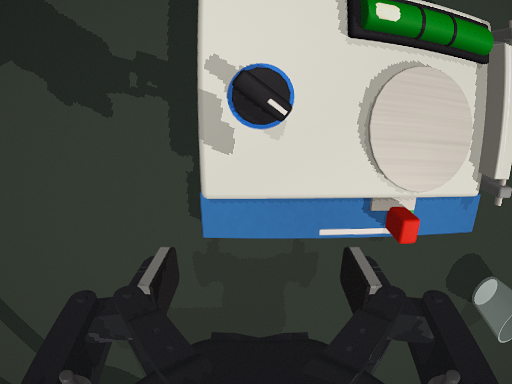

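Run:
```python
from h import *
a=cv2.imread('pics/w4.png')[50:140,210:310]
cv2.imwrite('pics/w4z.png',cv2.resize(a,None,fx=6,fy=6,interpolation=cv2.INTER_CUBIC))
```

```text
(no output)
```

View pics/w4z.png

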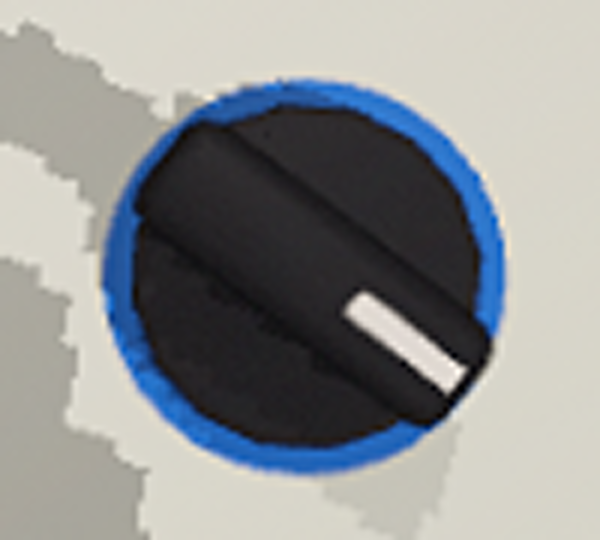

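Run:
```python
from h import *
import pickle;p=pickle.load(open('w4.pkl','rb'))
z=lambda u,v:(210+u/6,50+v/6)
W=lambda u,v,h:onz(p,*z(u,v),h)
print('disc',W(307,275,76)); print('blue', W(303,276,69))
for a,b in [((215,125),(492,345)),((140,210),(430,428)),((358,305),(456,380))]:
    A,B=W(*a,106),W(*b,106);d=A-B;print(A.round(1),B.round(1),np.linalg.norm(d),np.degrees(np.arctan2(d[1],d[0])))
c=[W(*q,106) for q in((215,125),(492,345),(140,210),(430,428))];print(np.mean(c,axis=0))
```

```text
disc [593.70007124  29.98227892  76.        ]
blue [593.52858223  30.47129706  69.        ]
[607.2  43.3 106. ] [590.8   8.7 106. ] 38.33780281278845 64.61623717075571
[596.4  49.1 106. ] [580.2  13.  106. ] 39.49368213525945 65.92468273836421
[591.5  23.8 106. ] [586.1  11.5 106. ] 13.406771609688143 66.16907785415032
[593.64182456  28.4996065  106.        ]
```

play_rows:
  moves:
    - [[0.1,0.02,0],0.33,-1]
    - [[0.2,0.04,0],0.66,-1]
    - [[0.27,0.061,0],1,-1]
    - [[0.27,0.061,-0.05],1,-1]
    - [[0.27,0.061,-0.05],1,-1]

```text
clock: 9.02
position: [592.4, 27.2, 313.8]
ee_rot: [0.93, 0.367, -0.003, -0.004]
contact_force: [-0.5, -0.4, -0.1]
gripper_width: 85.5
```

Run:
```python
from h import *
s=arm.read_state();print(s['position'],s['joints'],np.degrees(2*np.arctan2(s['ee_rot'][1],s['ee_rot'][0])))
```

```text
[592.43680976  27.20050184 313.80523324] [ 0.31703665  0.41087555 -0.19202949 -0.00918423 -0.97464758  2.01049568] 43.06085631321435
```

play_rows:
  moves:
    - [[0.004,0.008,0],0.35,-1]
    - [[0.004,0.008,-0.05],0.744,-1]
    - [[0.004,0.008,-0.12],0.744,-1]
    - [[0.004,0.008,-0.17],0.744,-1]
    - [[0.004,0.008,-0.199],0.744,-1]
    - [[0.004,0.008,-0.199],0.744,-1]

```text
clock: 9.78
position: [593.5, 29.5, 253.7]
ee_rot: [0.842, 0.54, -0.004, -0.003]
contact_force: [-0.2, 0.5, -0.2]
gripper_width: 85.6
```

Run:
```python
from h import *
s=arm.read_state();print(s['position'],s['joints'],np.degrees(2*np.arctan2(s['ee_rot'][1],s['ee_rot'][0])),s['contact_force'],s['wrist_torque'])
for n in('wrist','side','top'):
  p=snap(n,n+'5.png')
a=cv2.imread('pics/side5.png')[140:260,180:330];cv2.imwrite('pics/s5z.png',cv2.resize(a,None,fx=5,fy=5,interpolation=cv2.INTER_CUBIC))
a=cv2.imread('pics/top5.png')[100:230,190:350];cv2.imwrite('pics/t5z.png',cv2.resize(a,None,fx=4,fy=4,interpolation=cv2.INTER_CUBIC))
```

```text
[593.46705638  29.45727297 253.68159488] [ 0.32092282  0.48097804 -0.25365469 -0.00586446 -0.84638468  2.39444779] 65.35531845650281 [-0.17410233  0.52402338 -0.17974609] [ 0.02808524 -0.01296778 -0.01627438]
```

View pics/wrist5.png

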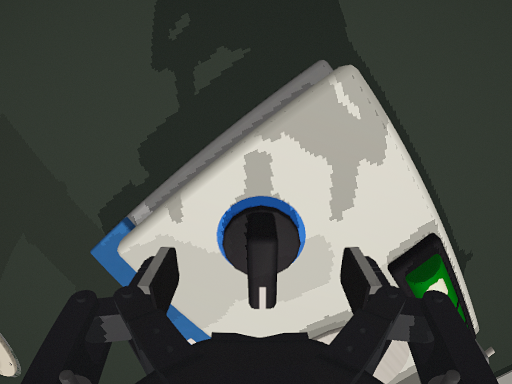

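View pics/s5z.png

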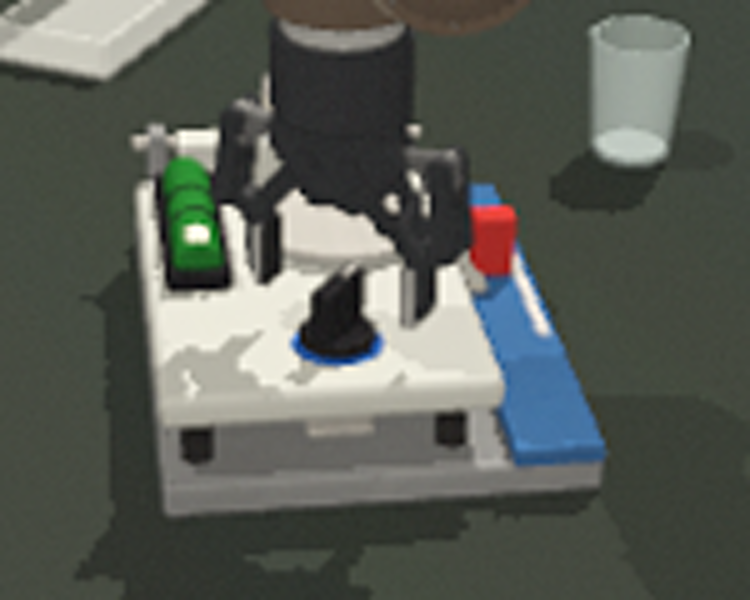

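View pics/t5z.png

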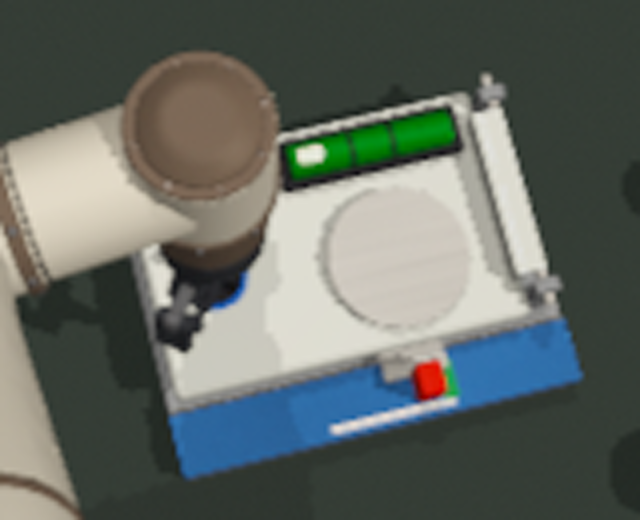

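play_rows:
  moves:
    - [[0,0,0],0,0.5]
    - [[0,0,0],0,1]
    - [[0,0,0],0,1]
    - [[0,0,0],0,1]
    - [[0,0,0],0,1]
    - [[0,0,0],0,1]
    - [[0,0,0],0,1]

```text
clock: 10.8
position: [594.2, 29.5, 255.1]
ee_rot: [0.842, 0.54, -0.003, -0.003]
contact_force: [1.6, -2.6, 1.7]
gripper_width: 12.9
```

Run:
```python
from h import *
s=arm.read_state();print(s['position'],np.degrees(2*np.arctan2(s['ee_rot'][1],s['ee_rot'][0])),s['contact_force'],s['wrist_torque'])
```

```text
[594.16966382  29.53697135 255.09294989] 65.39062979326144 [ 1.62578327 -2.55042893  1.66555414] [-0.40900981 -0.23515026  0.08696054]
```

play_rows:
  moves:
    - [[0,0,-0.008],0,1]
    - [[0,0,-0.016],0,1]
    - [[0,0,-0.024],0,1]
    - [[0,0,-0.024],0,1]

```text
clock: 11.3
position: [594.3, 29.6, 248.4]
ee_rot: [0.841, 0.54, -0.003, -0.002]
contact_force: [-1.1, -0.5, 7.1]
gripper_width: 13.2
```

play_rows:
  moves:
    - [[0,0,-0.006],0,1]
    - [[0,0,-0.006],0,1]

```text
clock: 11.55
position: [594.3, 29.8, 247.2]
ee_rot: [0.841, 0.541, -0.003, -0.002]
contact_force: [-0.5, -0.1, 7.3]
gripper_width: 13.3
```

play_rows:
  moves:
    - [[0,0,-0.008],0,1]
    - [[0,0,-0.008],0,1]

```text
clock: 11.8
position: [594.3, 29.9, 245.6]
ee_rot: [0.841, 0.541, -0.003, -0.002]
contact_force: [-2.0, 0.0, 8.1]
gripper_width: 12.9
```

play_rows:
  moves:
    - [[0,0,-0.007],0,1]
    - [[0,0,-0.007],0,1]

```text
clock: 12.05
position: [594.3, 30.1, 244.3]
ee_rot: [0.841, 0.542, -0.003, -0.001]
contact_force: [-1.5, 0.2, 7.6]
gripper_width: 13.1
```

play_rows:
  moves:
    - [[0,0,-0.006],0,1]
    - [[0,0,-0.006],0,1]

```text
clock: 12.3
position: [594.3, 30.3, 243.5]
ee_rot: [0.84, 0.542, -0.004, -0.001]
contact_force: [-2.6, 0.1, 9.0]
gripper_width: 13.3
```

play_rows:
  moves:
    - [[0,0,-0.006],0,1]
    - [[0,0,-0.006],0,1]

```text
clock: 12.55
position: [594.2, 30.4, 243.3]
ee_rot: [0.84, 0.542, -0.004, -0.0]
contact_force: [-3.1, 1.1, 10.8]
gripper_width: 12.7
```

play_rows:
  moves:
    - [[0,0,-0.009],0,1]
    - [[0,0,-0.009],0,1]

```text
clock: 12.8
position: [594.1, 30.6, 243.0]
ee_rot: [0.84, 0.543, -0.004, 0.0]
contact_force: [-5.2, 0.1, 15.2]
gripper_width: 12.7
```

```bash
cat >> h.py <<'E'
def shot(i):
    s=arm.read_state();print(s['clock'],s['position'].round(1),np.degrees(2*np.arctan2(s['ee_rot'][1],s['ee_rot'][0])),s['contact_force'].round(1),s['wrist_torque'].round(2))
    p=snap('side',f'side{i}.png');q=snap('top',f'top{i}.png')
    a=cv2.imread(f'pics/side{i}.png')[160:205,205:250];a=cv2.resize(a,(450,450),interpolation=cv2.INTER_CUBIC)
    b=cv2.imread(f'pics/top{i}.png')[120:150,255:310];b=cv2.resize(b,(550,300),interpolation=cv2.INTER_CUBIC)
    cv2.imwrite(f'pics/sz{i}.png',a);cv2.imwrite(f'pics/tz{i}.png',b)
    return p,q
E
python3 - <<'E'
from h import *
shot(6)
E
```

```text
12.8 [594.1  30.6 243. ] 65.7638182168333 [-5.2  0.1 15.2] [-0.65  1.37 -0.02]
```

View pics/sz6.png

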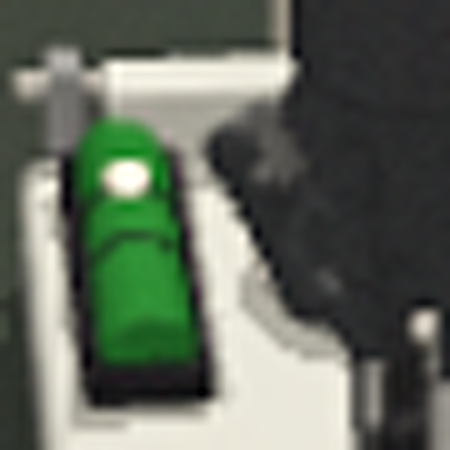

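View pics/tz6.png

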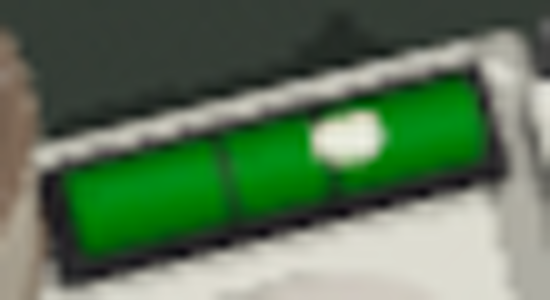

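play_rows:
  moves:
    - [[0,0,-0.008],0,1]
    - [[0,0,-0.008],0,1]
    - [[0,0,-0.007],-0.25,1]
    - [[0,0,-0.006],-0.5,1]
    - [[0,0,-0.006],-0.5,1]

```text
clock: 13.52
position: [594.0, 30.6, 243.8]
ee_rot: [0.903, 0.429, -0.004, 0.0]
contact_force: [-4.9, 0.4, 17.1]
gripper_width: 12.7
```

Run:
```python
from h import *
shot(7)
```

```text
13.525 [594.   30.6 243.8] 50.78732030360214 [-4.9  0.4 17.1] [-0.55  1.62 -0.08]
```

View pics/tz7.png

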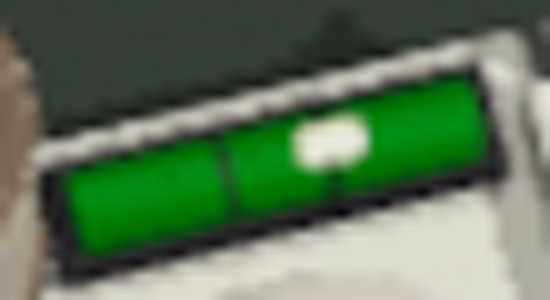

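play_rows:
  moves:
    - [[0,0,-0.007],-0.25,1]
    - [[0,0,-0.005],-0.5,1]
    - [[0,0,-0.004],-0.8,1]
    - [[0,0,-0.003],-0.8,1]

```text
clock: 14.12
position: [593.8, 30.7, 245.3]
ee_rot: [0.973, 0.232, -0.004, -0.0]
contact_force: [-3.8, -0.4, 14.6]
gripper_width: 13.0
```

Run:
```python
from h import *
shot(8)
```

```text
14.125 [593.8  30.7 245.3] 26.81942318061623 [-3.8 -0.4 14.6] [-0.41  1.5  -0.04]
```

View pics/tz8.png

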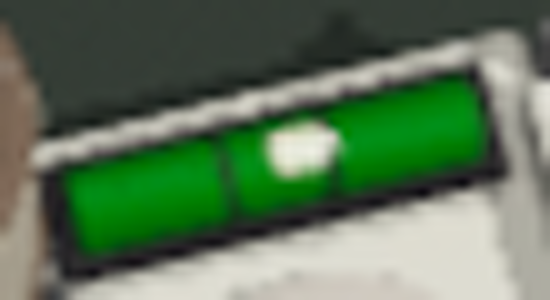

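play_rows:
  moves:
    - [[0,0,-0.007],-0.25,1]
    - [[0,0,-0.006],-0.5,1]
    - [[0,0,-0.005],-0.6,1]
    - [[0,0,-0.005],-0.6,1]

```text
clock: 14.72
position: [593.6, 30.7, 246.3]
ee_rot: [0.997, 0.077, -0.003, -0.0]
contact_force: [-4.1, 0.3, 16.0]
gripper_width: 13.1
```

Run:
```python
from h import *
shot(9)
w=snap('wrist','wrist9.png')
```

```text
14.725 [593.6  30.7 246.3] 8.887333085748837 [-4.1  0.3 16. ] [-0.16  1.7  -0.04]
```

View pics/tz9.png

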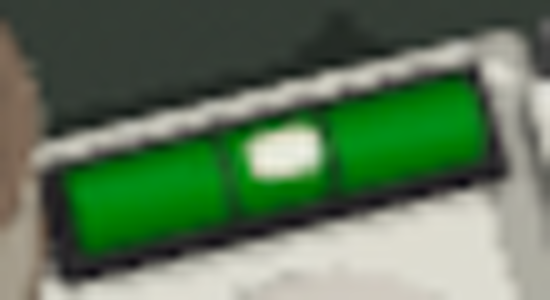

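View pics/wrist9.png

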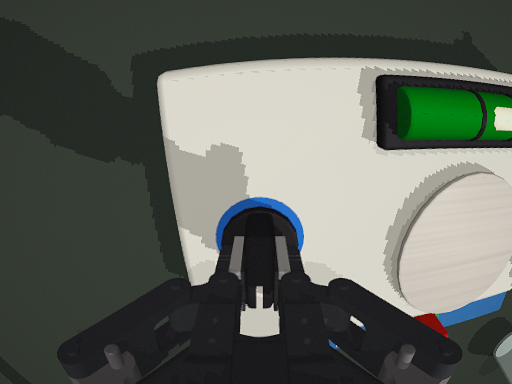

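View pics/sz9.png

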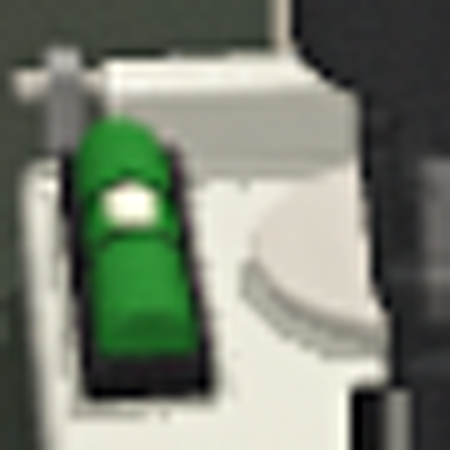

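play_rows:
  moves:
    - [[0,0,-0.008],-0.1,1]
    - [[0,0,-0.008],-0.1,1]
    - [[0,0,-0.008],-0.1,1]
    - [[0,0,-0.008],-0.1,1]
    - [[0,0,-0.008],-0.1,1]

```text
clock: 15.5
position: [593.5, 30.8, 246.5]
ee_rot: [0.999, 0.052, -0.003, -0.0]
contact_force: [-4.0, -0.4, 16.2]
gripper_width: 12.9
```

Run:
```python
from h import *
p,q=shot(10)
# bubble along vial from top image
im=cv2.resize(q['pixels'][120:150,255:310],None,fx=10,fy=10,interpolation=cv2.INTER_CUBIC).astype(int)
m=(im[...,0]>120)&(im[...,1]>120); m[:,:235]=0;m[:,:]&=True
m[:,330:]=0;m[:100]=0;m[200:]=0
ys,xs=np.where(m);print(xs.mean(),ys.mean(),xs.min(),xs.max())
g=im[...,1]
for dy in(40,50): print([int(g[int(185+dy-40-(x-230)*.25),x]) for x in range(210,350,5)])
```

```text
15.5 [593.5  30.8 246.5] 5.930720013107065 [-4.  -0.4 16.2] [-0.08  1.58 -0.03]
276.5772078265468 144.76335272342675 235 318
[137, 133, 118, 102, 97, 106, 122, 139, 148, 162, 177, 189, 196, 204, 207, 207, 207, 205, 197, 187, 180, 167, 136, 103, 84, 90, 110, 131]
[126, 122, 111, 97, 87, 92, 107, 123, 125, 125, 129, 134, 138, 144, 142, 140, 143, 148, 144, 138, 137, 135, 121, 100, 79, 72, 89, 113]
```

View pics/tz10.png

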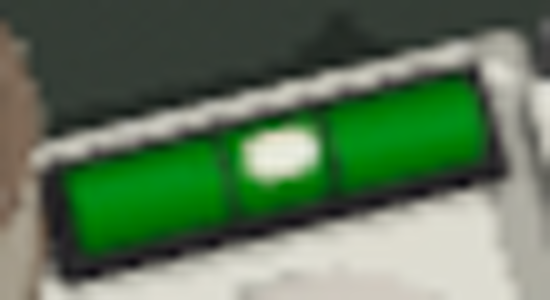

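Run:
```python
from h import *
print(arm.job_done()); s=arm.read_state();print(s['clock'],s['position'],s['contact_force'],s['gripper_width'])
```

```text
the job is handed in; nothing more can be done
None
the job is handed in; nothing more can be done
```

I unlocked the balance, pressed and levelled it, and handed the job in at 15.5 s with the knob still gripped and pressed down. No verdict was reported.

- **Lock:** I pinched the red grip and slid it about 47 mm along the frame's -y. It stopped hard there, with the force rising to about 25 N. Before I gripped the knob, the pictures showed it at the green mark. The joint value could not be read directly.
- **Pressing:** I pressed the knob down about 12 mm, until the foot met the pad. The push was then 15 N, and the bubble read about -20 mm in the top picture, so the foot was seated before any levelling.
- **Levelling:** I turned the knob clockwise in four steps, about 60° in all, letting the hand rise about 3.5 mm.

In the last check the bubble was midway between the lines, within about 1 to 2 mm. The push was 16 N, which leaves an estimated 9 N on the foot, and the fingers were closed on the bar at 13 mm.

I worked well away from the bottle, jar and beaker, and none of the moves went near them. No check failed or disagreed. The brightness-based bubble centroid came out 277 against 281 by eye, but its mask ran into the left edge of the cut-out. I therefore went by the picture; even the centroid would be only about 1.5 mm off centre.

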